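Slide an instrument case over the sill of its parking bay

TASK

Park the long grey case in the aluminium bay, handle end first. Raise only its handle end and rest that over the bay's sill with the back end still on the bench, then slide the case in until it has dropped flat behind the sill; do not carry it over in the air. Leave the short grey case where it is.

Things in the scene. Friction and masses are not known exactly. Their poses are not given: they have to be found in the camera images.
- long_case: Loose grey case, slippery shell (friction 0.3), 120 (x) x 90 (y) x 42 mm high, 0.7 kg. Origin: centre of underside; x to the handle end, which goes in first. Handle: fixed round steel bar along y, 8 mm thick, 64 long, centre at x=+48, z=70 mm, 24 mm clear of the lid. Gripped lightly (20 N) it turns in the fingers, so the back end stays down when lifted. Flat back face at x=-60 mm.
- long_case_rear (a point): Middle of the lower back edge of the long case (x = -60, y = 0, z = 0 mm in its frame).
- bay: Fixed aluminium bay. Origin on the bench under the middle of the sill's outer face; x points in. Sill 10 mm high, x=0 to 8 mm; behind it a floor 4 mm high to x=142 mm, then an end wall. Walls 24 mm high, 108 mm clear width, flaring before the sill to 126 mm at x=-17 mm. Seated case: centre at x=68 to 82 mm, 9 mm play each side; as it tips in over the sill its back edge rises to about 17 mm.
- short_case: Look-alike of the same grey plastic, only 75 (x) x 90 (y) x 42 mm high, with the same bar across the middle of its lid; not to be moved. Origin at the centre of its underside.

How it is judged:
On the way:
1. the handle end of the long case lies over the sill while its back end is still on the bench (height (world z) of long_case_rear below 0.006 m and angle between long_case's own z axis and vertical above 0.06 rad and x of long_case in the frame of bay above -0.057 m and y of long_case in the frame of bay between -0.03 and 0.03 m), for 0.2 s.
At the end, for the whole second after the job is handed in: The long case rests flat on the floor of the bay (underside less than 6.5 mm above the bench, tilt under 0.04 rad), handle end inward, its back edge 5 to 26 mm in from the sill's outer face, within 20 mm of the bay's middle line and 0.2 rad of its direction, at rest (x of long_case_rear in the frame of bay between 0.005 and 0.026 m and y of long_case in the frame of bay between -0.02 and 0.02 m and height (world z) of long_case below 0.0065 m and angle between long_case's own z axis and vertical below 0.04 rad and angle between the x axis of long_case and the x axis of bay, either way round below 0.2 rad and linear speed of long_case below 0.02 m/s); the robot touches nothing.
It fails at once if the back end of the long case is lifted more than 50 mm above the bench (the case is carried) (height (world z) of long_case_rear above 0.05 m).
It fails at once if the short case is moved more than 20 mm (distance of short_case from where it was at the start of the episode above 0.02 m).
It also fails if it takes over 51 s, if anything falls off the work surface, if the arm or the gripper's body presses on something with over 40 N, if the wrist force passes 120 N, or if a joint passes its speed limit or range.

ROBOT

A 6-joint arm with a two-finger parallel gripper is mounted at the origin on a cart in front of the work surface, level with it; the furniture and walls round the work are solid. World frame = base frame: x ahead of the robot, y to its left, z up, the work surface at z = 0. Lengths are in m, angles in rad, forces in N, time in s.
With the tool pointing down it reaches from about 0.4 to 0.925 m from the base axis. Payload 12.5 kg.
Tool frame: the origin (TCP) lies midway between the tips of the shut fingers; the grasp point (between the pads) lies 19 mm behind it; z points along the fingers, y is the line along which they close (so a half turn about z gives the same grasp; the last joint's range is limited). The gripper opens to 95 mm and grips with 3 to 60 N. Pads are 20 mm wide; open, the fingers measure 119 mm over their backs; the gripper's body (75 mm by 180 mm) begins 59 mm behind the grasp point.
Start: joints at [-1.298, 0.491, 1.559, -0, 1.092, -0.106], TCP at [0.231, -0.581, 0.215] pointing down, gripper open.
Joint ranges: [-3.1, 3.1], [-0.84, 2.19], [0.05, 2.79], [-1.13, 4.28], [0.06, 2.93], [-2.69, 2.69]. Speed limits (rad/s): [2.22, 2.22, 2.79, 3.14, 3.14, 3.14].

INTERFACE

Orientations are given as a 3x3 rotation matrix whose columns are the frame's x, y, z axes.
In Python, from bench import manip gives the robot as it stands. The module is installed in compiled form; this text tells all that it offers.
- The arm moves only by the tool apply_moves, never from a script. Its argument "steps" is a list of rows, each an object with "delta_pos": the shift along the world's x, y, z in m, a list of three; "roll": the turn about the world's z in rad. A call has exactly 10 rows; each row shifts and turns the commanded pose from where the row before left it; what a row does not reach is not made up. A row lasts 1/12 s, in which the tool goes at most 41.7 mm and 7.16 degrees, less where a joint would pass 70% of its speed; a pose out of reach is approached as far as the arm can. A call is refused whole if a number of a shift passes 0.0417 or a number of a turn 0.125, either way. A call with a gripper value outside its range is refused whole. "fingers" is the closure in counts, from 0 (fully open) to 255 (shut), set as the call begins (left out, the last holds). The fingers move at their own pace and stop on an object; the grip force is fixed at half the most. Time passes only in rows, so rows that do not move let the fingers close, or fill a call up. It gives the time, the measured TCP pose, the force, the opening and the grip force at its end, in the units of the state.
- manip.get_obs(): the state, without advancing time (a new reading comes with each control period).
- manip.get_image(name): name is "side" or "top" or "wrist"; returns the picture (480x640x3 uint8, red, green, blue); there is no depth.
- manip.camera_model(name): a dict with "fov_y" (degrees; the focal length in pixels is half the picture's height over the tangent of half this angle, whatever the lens; pixels are square), "cx", "cy" (the principal point, pixels), "k1" (the pictures are not rectified: a ray, as slopes to the right and down, at radius r is drawn at 1 + k1 r^2 times it, then the intrinsics apply), "world_from_camera" (4x4, takes a point from camera to world coordinates). Camera axes: x right, y up, looking along -z (the intrinsics and any distortion apply to the point x, -y, -z); pixel columns grow to the right and rows downward; lengths in m; the calibration is good to about 2 mm. A picture is of the moment at which its call begins: read the wrist's pose just before it. camera_model takes no time and is no camera call; for the wrist camera it gives the pose at the moment of the call.
- manip.hand_in(): hands the job in; it is judged then, once.
The state is a dict: "time_s": time; "joint_positions": joint angles; "dq": joint speeds; "effort": joint torques, N m; "position": TCP position; "tool_rot": TCP orientation; "ft_force": force on the tool from outside, world axes, zero at the start; "wrist_torque": the same for the moment, N m; "grip_width": opening from 0.0 (shut) to 1.0 (fully open); "gripper_force": force on a finger pad.
Only numpy, scipy, OpenCV 4.12 (cv2) and the standard library are available. Lean on these libraries where they do the work, as an engineer would, in place of code of your own. Each camera call takes 0.05 s, during which the arm holds its last target. There are 200 camera calls.

## Working session

There is one attempt and no reset: what is moved stays moved. The work goes in short steps, Python scripts to look and compute and a tool call to move; the robot and the scene stay as the last step left them, time stands still between calls to the robot, and variables do not carry over. Pictures are saved under pics/ and viewed, at most 10 in all, crops included, and the job is handed in when it is done.

Besides the shell and the picture viewer there is one more tool, called after "Request:" as name(argument=value, ...) on one line, values as JSON. apply_moves: Moves the arm, as the interface text tells. Its arguments: {"type":"object","properties":{"steps":{"type":"array"},"fingers":{"type":"number"}},"required":["steps"]}

```bash
mkdir -p pics; cat > h.py <<'E'
import numpy as np, cv2
from bench import manip
def snap(name,fn):
    m=manip.camera_model(name); im=np.array(manip.get_image(name))
    cv2.imwrite('pics/'+fn,im[:,:,::-1]); return im,m
def K(m):
    f=240/np.tan(np.radians(m['fov_y'])/2); return np.array([[f,0,m['cx']],[0,f,m['cy']],[0,0,1.]])
def ray(m,uv):
    p=cv2.undistortPoints(np.array([[uv]],float),K(m),np.array([m['k1'],0,0,0.]))[0,0]
    T=np.array(m['world_from_camera']); return T[:3,3],T[:3,:3]@np.array([p[0],-p[1],-1])
def onz(m,uv,z):
    o,d=ray(m,uv); return o+d*(z-o[2])/d[2]
E
python3 - <<'E'
from h import *
for n in('top','side'):
    im,m=snap(n,n+'0.png'); print(n,m)
print(manip.get_obs())
E
```

```text
top {'fov_y': 56.200082882009205, 'cx': 317.5448463292133, 'cy': 244.69680979534598, 'k1': -0.06913474846117666, 'world_from_camera': array([[-0.02143056,  0.98253775, -0.18482504,  0.41626313],
       [-0.99951044, -0.01684065,  0.02636816,  0.1429704 ],
       [ 0.02279514,  0.18529964,  0.98241764,  0.86587938],
       [ 0.        ,  0.        ,  0.        ,  1.        ]])}
side {'fov_y': 45.02288462753624, 'cx': 311.0000935481309, 'cy': 239.74237142597678, 'k1': 0.0056926360184261894, 'world_from_camera': array([[ 0.99611929, -0.06642403,  0.05774252,  0.63829798],
       [ 0.08709267,  0.83855742, -0.53780696, -0.39812586],
       [-0.01269711,  0.54074884,  0.84108827,  0.8775325 ],
       [ 0.        ,  0.        ,  0.        ,  1.        ]])}
{'time_s': 0.1, 'joint_positions': array([-1.29761189e+00,  4.91459668e-01,  1.55937421e+00, -2.66822143e-05,
        1.09168368e+00, -1.05570644e-01]), 'dq': array([ 1.15043930e-05, -2.39212809e-04,  2.39187080e-04, -1.37581147e-04,
        2.91968351e-04,  9.04738880e-04]), 'effort': array([ 3.01026710e-03, -6.13621402e+01, -2.58606058e+01,  6.94244402e-02,
        4.70185967e-02, -5.41697989e-05]), 'position': array([ 0.23107917, -0.58049261,  0.21414971]), 'tool_rot': array([[ 9.29121139e-01,  3.69775384e-01, -2.72337750e-04],
       [ 3.69775477e-01, -9.29120721e-01,  8.84215667e-04],
       [ 7.39265410e-05, -9.22247289e-04, -9.99999572e-01]]), 'ft_force': array([-0.50039803, -0.26872487, -0.35234736]), 'wrist_torque': array([-0.00914962, -0.00804147,  0.02967176]), 'gripper_force': 0.0, 'grip_width': 1.001018379032316}
```

View pics/top0.png

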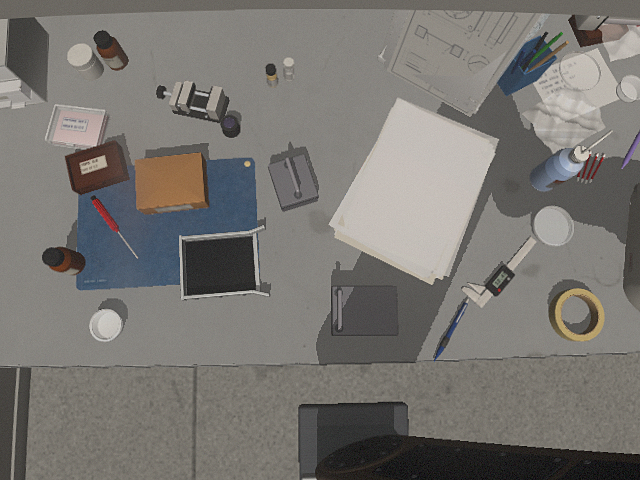

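View pics/side0.png

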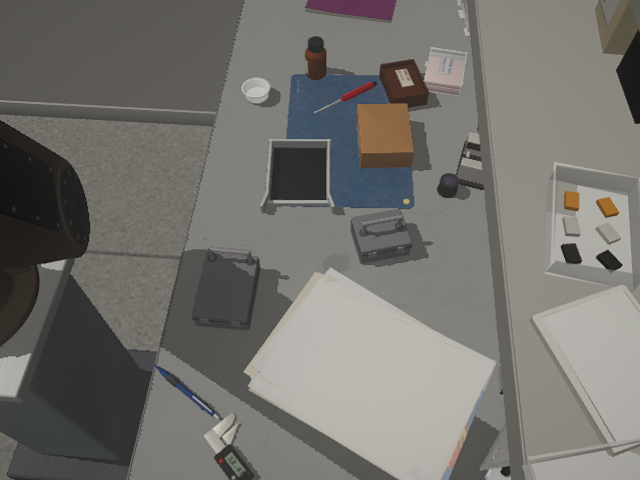

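The top view shows the long case at about (331-398, 286-336) with its handle at u≈339. The short case is at (293,180). The bay is at (180-268, 228-298), with its mouth to the right. The side view agrees. I'll zoom in for corner positions.

```bash
python3 - <<'E'
from h import *
im=cv2.imread('pics/top0.png'); c=im[220:345,170:410]
c=cv2.convertScaleAbs(cv2.resize(c,None,fx=3.3333,fy=3.3333,interpolation=cv2.INTER_CUBIC),alpha=1.5,beta=10)
for u in range(170,410,20): cv2.putText(c,str(u),(int((u-170)*3.333),10),0,.35,(0,255,255)); cv2.line(c,(int((u-170)*3.333),12),(int((u-170)*3.333),18),(0,255,255))
for v in range(220,345,20): cv2.putText(c,str(v),(0,int((v-220)*3.333)+4),0,.35,(0,255,255)); 
cv2.imwrite('pics/c1.png',c)
m=manip.camera_model('top'); s=manip.camera_model('side')
print('lid',[onz(m,p,.042).round(4) for p in((332,286),(397,286),(398,335),(332,335))])
print('handle',[onz(m,p,.07).round(4) for p in((339,290),(340,331))], [onz(s,p,.07).round(4) for p in((209,252),(252,256))])
print('flare/wall top',[onz(m,p,.024).round(4) for p in((262,228),(268,295),(181,236),(182,297),(258,235),(259,291))])
print('side sill',[onz(s,p,.010).round(4) for p in((270,203),(331,204))])
E
```

```text
lid [array([0.4936, 0.096 , 0.042 ]), array([ 0.4912, -0.0242,  0.042 ]), array([ 0.4021, -0.0215,  0.042 ]), array([0.4051, 0.0983, 0.042 ])]
handle [array([0.4837, 0.0853, 0.07  ]), array([0.412 , 0.0857, 0.07  ])] [array([0.4182, 0.0812, 0.07  ]), array([0.4897, 0.0792, 0.07  ])]
flare/wall top [array([0.609 , 0.2262, 0.024 ]), array([0.4808, 0.2149, 0.024 ]), array([0.596 , 0.3812, 0.024 ]), array([0.4797, 0.3755, 0.024 ]), array([0.5954, 0.2338, 0.024 ]), array([0.4885, 0.2316, 0.024 ])]
side sill [array([0.4957, 0.2315, 0.01  ]), array([0.6088, 0.238 , 0.01  ])]
```

View pics/c1.png

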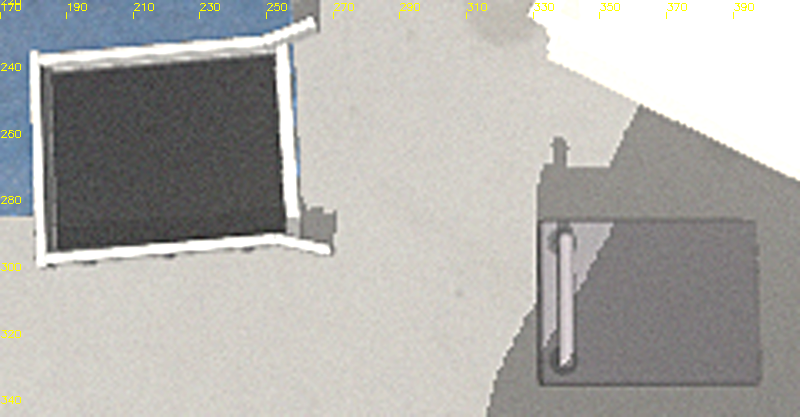

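The crop shows the sill's outer edge from (257.6,233.5) to (260,287.5) and the flare tips at (264.5,226.6) and (269.6,295.6). The walls run from (183.5,298.5) to (252.5,292) and from (180.5,237) to (249.5,232.6). The handle runs from (339.5,290) to (339.5,329).

```bash
python3 - <<'E'
from h import *
m=manip.camera_model('top'); s=manip.camera_model('side')
P=lambda z,*a:[onz(m,p,z)[:2].round(4) for p in a]
a=P(.01,(257.6,234.5),(260,287.5)); print('sill',a)
f=P(.024,(264.5,226.6),(269.6,295.6)); print('flare',f)
w1=P(.024,(183.5,298.5),(252.5,292)); w2=P(.024,(180.5,237),(249.5,232.6)); print(w1,w2)
for p,q in((w1[0],w1[1]),(w2[0],w2[1])): d=p-q; print('dir',np.arctan2(d[1],d[0]))
d=a[0]-a[1]; print('sill dir',np.arctan2(d[1],d[0])+np.pi/2, 'len',np.linalg.norm(d)); d=f[0]-f[1]; print('flare',np.arctan2(d[1],d[0])+np.pi/2,np.linalg.norm(d))
# widths at 24mm in side view
print('side far/near walls',[onz(s,p,.024)[:2].round(4) for p in((270,141),(329,141),(263,207),(334,208))])
E
```

```text
sill [array([0.5994, 0.2361]), array([0.4963, 0.2312])]
flare [array([0.6117, 0.2214]), array([0.4796, 0.2119])]
[array([0.4768, 0.3726]), array([0.4869, 0.2438])] [array([0.5941, 0.3821]), array([0.6004, 0.25  ])]
dir 1.6490523368919185
dir 1.6184513621678578
sill dir 1.6182872641735235 len 0.10321637466991371
flare 1.642587948839683 0.13244115674517495
side far/near walls [array([0.479 , 0.3716]), array([0.5949, 0.3804]), array([0.4864, 0.2113]), array([0.6154, 0.2192])]
```

Request:
apply_moves(steps=[{"delta_pos": [0.011,0.033,0],"roll": -0.02},{"delta_pos": [0.011,0.033,0],"roll": -0.02},{"delta_pos": [0.011,0.033,0],"roll": -0.02},{"delta_pos": [0.011,0.033,0],"roll": -0.02},{"delta_pos": [0.011,0.033,0],"roll": -0.02},{"delta_pos": [0.011,0.033,0],"roll": -0.02},{"delta_pos": [0.011,0.033,0],"roll": -0.02},{"delta_pos": [0.011,0.033,0],"roll": -0.02},{"delta_pos": [0.011,0.033,0],"roll": -0.02},{"delta_pos": [0.011,0.033,0],"roll": -0.02}], fingers=0)

```text
time_s: 0.93
position: [0.3412, -0.2491, 0.2146]
tool_rot: [[0.984, 0.177, -0.0], [0.177, -0.984, 0.0], [-0.0, -0.0, -1.0]]
ft_force: [0.4, -1.3, -0.4]
grip_width: 1.003
gripper_force: 0.0
```

Request:
apply_moves(steps=[{"delta_pos": [0.011,0.033,0],"roll": -0.02},{"delta_pos": [0.011,0.033,0],"roll": -0.02},{"delta_pos": [0.011,0.033,0],"roll": -0.02},{"delta_pos": [0.011,0.033,0],"roll": -0.02},{"delta_pos": [0.011,0.033,0],"roll": -0.02},{"delta_pos": [0.011,0.033,0],"roll": -0.02},{"delta_pos": [0.011,0.033,0],"roll": -0.02},{"delta_pos": [0.011,0.033,0],"roll": -0.02},{"delta_pos": [0.011,0.033,0],"roll": -0.02},{"delta_pos": [0.009,0.033,0],"roll": -0.02}])

```text
time_s: 1.77
position: [0.4494, 0.0812, 0.2146]
tool_rot: [[1.0, -0.022, -0.0], [-0.022, -1.0, -0.0], [-0.0, 0.0, -1.0]]
ft_force: [0.7, -0.9, 0.7]
grip_width: 0.998
gripper_force: 0.0
```

Request:
apply_moves(steps=[{"delta_pos": [0,0.001,0]},{"delta_pos": [0,0,0]},{"delta_pos": [0,0,0]},{"delta_pos": [0,0,0]},{"delta_pos": [0,0,0]},{"delta_pos": [0,0,0]},{"delta_pos": [0,0,0]},{"delta_pos": [0,0,0]},{"delta_pos": [0,0,0]},{"delta_pos": [0,0,0]}])

```text
invalid input
```

```bash
python3 - <<'E'
from h import *
im,m=snap('wrist','w1.png'); o=manip.get_obs(); print(o['time_s'],o['position'],o['tool_rot'][:,0])
import json; m['world_from_camera']=np.array(m['world_from_camera']).tolist(); json.dump(m,open('w1.json','w'))
E
```

```text
1.8167 [0.45054044 0.08500925 0.21465541] [ 9.99754841e-01 -2.21264796e-02  8.22451397e-04]
```

View pics/w1.png

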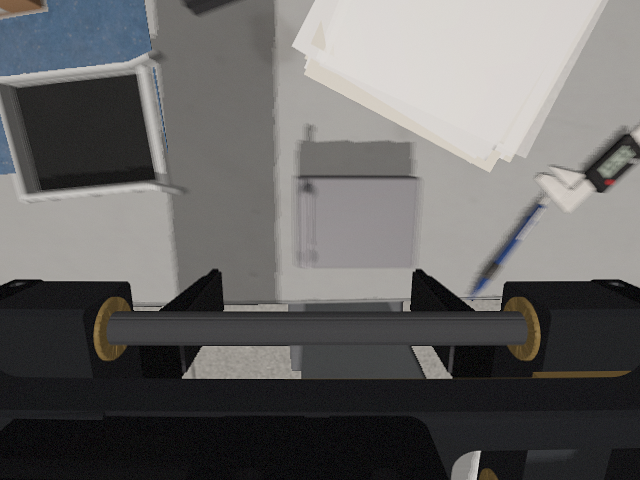

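In the wrist view the handle is at u≈309, v 182-263, and the lid spans (297-417, 177-268). The bay sill is at u≈155, v 65-185.

```bash
python3 - <<'E'
from h import *
import json; m=json.load(open('w1.json'))
P=lambda z,*a:print(z,[onz(m,p,z)[:2].round(4) for p in a])
P(.07,(309,182),(308,263)); P(.042,(297,178),(418,177),(416,268),(295,267)); P(.01,(152,65),(162,185))
P(.024,(158,54),(184,192),(28,196),(0,83))
E
```

```text
0.07 [array([0.4939, 0.0853]), array([0.4209, 0.0882])]
0.042 [array([0.4959, 0.0971]), array([ 0.4944, -0.0166]), array([ 0.4047, -0.0185]), array([0.4086, 0.1022])]
0.01 [array([0.6051, 0.2349]), array([0.4903, 0.2389])]
0.024 [array([0.611 , 0.2224]), array([0.4838, 0.2116]), array([0.4839, 0.3716]), array([0.5913, 0.377 ])]
```

Request:
apply_moves(steps=[{"delta_pos": [0,0,-0.016],"roll": 0},{"delta_pos": [0,0,-0.016],"roll": 0},{"delta_pos": [0,0,-0.016],"roll": 0},{"delta_pos": [0,0,-0.016],"roll": 0},{"delta_pos": [0,0,-0.016],"roll": 0},{"delta_pos": [0,0,-0.016],"roll": 0},{"delta_pos": [0,0,-0.016],"roll": 0},{"delta_pos": [0,0,0],"roll": 0},{"delta_pos": [0,0,0],"roll": 0},{"delta_pos": [0,0,0],"roll": 0}])

```text
time_s: 2.65
position: [0.4494, 0.0793, 0.1032]
tool_rot: [[1.0, -0.021, 0.0], [-0.021, -1.0, -0.0], [0.0, 0.0, -1.0]]
ft_force: [-0.1, -0.9, -0.1]
grip_width: 1.001
gripper_force: 0.0
```

Request:
apply_moves(steps=[{"delta_pos": [0,0.005,-0.013],"roll": 0},{"delta_pos": [0,0,-0.013],"roll": 0},{"delta_pos": [0,0,-0.013],"roll": 0},{"delta_pos": [0,0,-0.013],"roll": 0},{"delta_pos": [0,0,0],"roll": 0},{"delta_pos": [0,0,0],"roll": 0},{"delta_pos": [0,0,0],"roll": 0},{"delta_pos": [0,0,0],"roll": 0},{"delta_pos": [0,0,0],"roll": 0},{"delta_pos": [0,0,0],"roll": 0}])

```text
time_s: 3.48
position: [0.4494, 0.0843, 0.0512]
tool_rot: [[1.0, -0.021, 0.001], [-0.021, -1.0, -0.0], [0.001, 0.0, -1.0]]
ft_force: [0.2, -0.3, 0.2]
grip_width: 0.997
gripper_force: 0.0
```

Request:
apply_moves(steps=[{"delta_pos": [0,0,0],"roll": 0},{"delta_pos": [0,0,0],"roll": 0},{"delta_pos": [0,0,0],"roll": 0},{"delta_pos": [0,0,0],"roll": 0},{"delta_pos": [0,0,0],"roll": 0},{"delta_pos": [0,0,0],"roll": 0},{"delta_pos": [0,0,0],"roll": 0},{"delta_pos": [0,0,0],"roll": 0},{"delta_pos": [0,0,0],"roll": 0},{"delta_pos": [0,0,0],"roll": 0}], fingers=255)

```text
time_s: 4.32
position: [0.4492, 0.0843, 0.0507]
tool_rot: [[1.0, -0.021, 0.0], [-0.021, -1.0, -0.0], [0.0, 0.0, -1.0]]
ft_force: [-0.3, 0.5, 0.3]
grip_width: 0.359
gripper_force: 0.0
```

Request:
apply_moves(steps=[{"delta_pos": [0,0,0],"roll": 0},{"delta_pos": [0,0,0],"roll": 0},{"delta_pos": [0,0,0],"roll": 0},{"delta_pos": [0,0,0],"roll": 0},{"delta_pos": [0,0,0],"roll": 0},{"delta_pos": [0,0,0],"roll": 0},{"delta_pos": [0,0,0],"roll": 0},{"delta_pos": [0,0,0],"roll": 0},{"delta_pos": [0,0,0],"roll": 0},{"delta_pos": [0,0,0],"roll": 0}])

```text
time_s: 5.15
position: [0.4492, 0.0844, 0.0507]
tool_rot: [[1.0, -0.021, 0.0], [-0.021, -1.0, -0.0], [0.0, 0.0, -1.0]]
ft_force: [-0.2, 3.1, -0.9]
grip_width: 0.074
gripper_force: 30.0
```

Request:
apply_moves(steps=[{"delta_pos": [0,0,0.003],"roll": 0},{"delta_pos": [0,0,0.003],"roll": 0},{"delta_pos": [0,0,0.003],"roll": 0},{"delta_pos": [0,0,0.003],"roll": 0},{"delta_pos": [0,0,0.003],"roll": 0},{"delta_pos": [0,0,0.003],"roll": 0},{"delta_pos": [0,0,0],"roll": 0},{"delta_pos": [0,0,0],"roll": 0},{"delta_pos": [0,0,0],"roll": 0},{"delta_pos": [0,0,0],"roll": 0}])

```text
time_s: 5.98
position: [0.4492, 0.0844, 0.0687]
tool_rot: [[1.0, -0.021, 0.0], [-0.021, -1.0, -0.0], [0.0, 0.0, -1.0]]
ft_force: [0.1, 2.5, -3.3]
grip_width: 0.075
gripper_force: 30.0
```

Request:
apply_moves(steps=[{"delta_pos": [0.005,0.005,0],"roll": 0.004},{"delta_pos": [0.005,0.005,0],"roll": 0.004},{"delta_pos": [0.005,0.005,0],"roll": 0.004},{"delta_pos": [0.005,0.005,0],"roll": 0.004},{"delta_pos": [0.005,0.005,0],"roll": 0.004},{"delta_pos": [0.005,0.005,0],"roll": 0.004},{"delta_pos": [0.005,0.005,0],"roll": 0.004},{"delta_pos": [0.005,0.005,0],"roll": 0.004},{"delta_pos": [0.005,0.005,0],"roll": 0.004},{"delta_pos": [0.005,0.005,0],"roll": 0.004}])

```text
time_s: 6.82
position: [0.4996, 0.1348, 0.0686]
tool_rot: [[1.0, 0.019, -0.0], [0.019, -1.0, -0.0], [-0.0, 0.0, -1.0]]
ft_force: [-0.2, -1.4, -5.7]
grip_width: 0.073
gripper_force: 30.0
```

Request:
apply_moves(steps=[{"delta_pos": [0.005,0.005,0],"roll": 0.004},{"delta_pos": [0.005,0.005,0],"roll": 0.004},{"delta_pos": [0.005,0.005,0],"roll": 0.004},{"delta_pos": [0.005,0.005,0],"roll": 0.004},{"delta_pos": [0.005,0.005,0],"roll": 0.004},{"delta_pos": [0.005,0.005,0],"roll": 0.004},{"delta_pos": [0.005,0.005,0],"roll": 0.004},{"delta_pos": [0.005,0.005,0],"roll": 0.004},{"delta_pos": [0.005,0.005,0],"roll": 0.004},{"delta_pos": [0.005,0.005,0],"roll": 0.004}])

```text
time_s: 7.65
position: [0.5496, 0.1848, 0.0686]
tool_rot: [[0.998, 0.059, -0.0], [0.059, -0.998, -0.0], [-0.0, 0.0, -1.0]]
ft_force: [-0.4, -0.5, -4.8]
grip_width: 0.076
gripper_force: 30.0
```

Request:
apply_moves(steps=[{"delta_pos": [0,0,0],"roll": 0},{"delta_pos": [0,0,0],"roll": 0},{"delta_pos": [0,0,0],"roll": 0},{"delta_pos": [0,0,0],"roll": 0},{"delta_pos": [0,0,0],"roll": 0},{"delta_pos": [0,0,0],"roll": 0},{"delta_pos": [0,0,0],"roll": 0},{"delta_pos": [0,0,0],"roll": 0},{"delta_pos": [0,0,0],"roll": 0},{"delta_pos": [0,0,0],"roll": 0}])

```text
time_s: 8.48
position: [0.5491, 0.1842, 0.0687]
tool_rot: [[0.998, 0.059, -0.0], [0.059, -0.998, -0.0], [-0.0, 0.0, -1.0]]
ft_force: [0.8, 0.9, -4.7]
grip_width: 0.074
gripper_force: 30.0
```

```bash
python3 - <<'E'
from h import *
im,m=snap('top','t2.png');im2,m=snap('side','s2.png')
c=np.hstack([im[180:400,150:410],im2[110:330,180:440]])[:,:,::-1]
cv2.imwrite('pics/c2.png',cv2.convertScaleAbs(cv2.resize(c,(800,338),interpolation=cv2.INTER_CUBIC),alpha=1.4,beta=10))
E
```

```text
(no output)
```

View pics/c2.png

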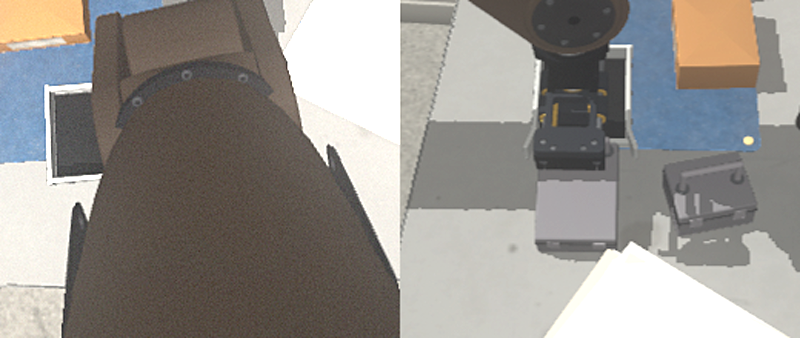

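The side view shows the case tilted behind the handle with its rear on the bench, in line with the bay. The lid's rear corners are at about (269,266) and (321,268) in full-frame pixels. The short case hasn't moved.

```bash
python3 - <<'E'
from h import *
s=manip.camera_model('side')
p=[onz(s,q,.042)[:2] for q in((269,266),(321,268))]
o=np.array([.547,.234]);x=np.array([-.062,.998]);y=np.array([-.998,-.062])
c=(p[0]+p[1])/2; print(p,[(c-o)@x,(c-o)@y]); h=np.array([.5491,.1842]); print([(h-o)@x,(h-o)@y])
E
```

```text
[array([0.51560423, 0.07870569]), array([0.60238047, 0.08179327])] [np.float64(-0.15418654248206765), np.float64(-0.002435833764372718)]
[np.float64(-0.04983060000000001), np.float64(0.0009918000000000097)]
```

Request:
apply_moves(steps=[{"delta_pos": [-0.0004,0.007,0],"roll": 0},{"delta_pos": [-0.0004,0.007,0],"roll": 0},{"delta_pos": [-0.0004,0.007,0],"roll": 0},{"delta_pos": [-0.0004,0.007,0],"roll": 0},{"delta_pos": [-0.0004,0.007,0],"roll": 0},{"delta_pos": [-0.0004,0.007,0],"roll": 0},{"delta_pos": [-0.0004,0.007,0],"roll": 0},{"delta_pos": [-0.0004,0.007,0],"roll": 0},{"delta_pos": [0,0,0],"roll": 0},{"delta_pos": [0,0,0],"roll": 0}])

```text
time_s: 9.42
position: [0.5459, 0.2409, 0.0688]
tool_rot: [[0.998, 0.059, 0.0], [0.059, -0.998, 0.0], [0.0, -0.0, -1.0]]
ft_force: [-0.3, 0.9, -4.2]
grip_width: 0.077
gripper_force: 30.0
```

Request:
apply_moves(steps=[{"delta_pos": [0,0,-0.002],"roll": 0},{"delta_pos": [0,0,-0.002],"roll": 0},{"delta_pos": [0,0,-0.002],"roll": 0},{"delta_pos": [0,0,0],"roll": 0},{"delta_pos": [0,0,0],"roll": 0},{"delta_pos": [0,0,0],"roll": 0},{"delta_pos": [0,0,0],"roll": 0},{"delta_pos": [0,0,0],"roll": 0},{"delta_pos": [0,0,0],"roll": 0},{"delta_pos": [0,0,0],"roll": 0}])

```text
time_s: 10.25
position: [0.5459, 0.2401, 0.0626]
tool_rot: [[0.998, 0.059, -0.0], [0.059, -0.998, -0.0], [-0.0, 0.0, -1.0]]
ft_force: [0.9, -0.4, -4.8]
grip_width: 0.074
gripper_force: 30.0
```

Request:
apply_moves(steps=[{"delta_pos": [-0.0004,0.006,0],"roll": 0},{"delta_pos": [-0.0004,0.006,0],"roll": 0},{"delta_pos": [-0.0004,0.006,0],"roll": 0},{"delta_pos": [-0.0004,0.006,0],"roll": 0},{"delta_pos": [-0.0004,0.006,0],"roll": 0},{"delta_pos": [-0.0004,0.006,0],"roll": 0},{"delta_pos": [-0.0004,0.006,0],"roll": 0},{"delta_pos": [-0.0004,0.006,0],"roll": 0},{"delta_pos": [-0.0004,0.006,0],"roll": 0},{"delta_pos": [-0.0004,0.006,0],"roll": 0}])

```text
time_s: 11.08
position: [0.5418, 0.301, 0.0625]
tool_rot: [[0.998, 0.059, -0.0], [0.059, -0.998, -0.0], [-0.0, 0.0, -1.0]]
ft_force: [0.4, -2.5, -1.4]
grip_width: 0.077
gripper_force: 30.0
```

Request:
apply_moves(steps=[{"delta_pos": [-0.0004,0.006,0],"roll": 0},{"delta_pos": [-0.0004,0.006,0],"roll": 0},{"delta_pos": [-0.0004,0.006,0],"roll": 0},{"delta_pos": [-0.0004,0.006,0],"roll": 0},{"delta_pos": [-0.0004,0.006,0],"roll": 0},{"delta_pos": [-0.0002,0.004,0],"roll": 0},{"delta_pos": [-0.0002,0.004,0],"roll": 0},{"delta_pos": [-0.0002,0.004,0],"roll": 0},{"delta_pos": [-0.0002,0.004,0],"roll": 0},{"delta_pos": [0,0,0],"roll": 0}])

```text
time_s: 11.92
position: [0.5391, 0.3472, 0.0627]
tool_rot: [[0.998, 0.059, 0.0], [0.059, -0.998, 0.001], [0.0, -0.001, -1.0]]
ft_force: [-1.2, 2.8, -2.0]
grip_width: 0.078
gripper_force: 30.0
```

Request:
apply_moves(steps=[{"delta_pos": [-0.0002,0.003,0],"roll": 0},{"delta_pos": [-0.0002,0.003,0],"roll": 0},{"delta_pos": [-0.0002,0.003,0],"roll": 0},{"delta_pos": [0,0.001,0],"roll": 0},{"delta_pos": [0,0,-0.002],"roll": 0},{"delta_pos": [0,0,-0.002],"roll": 0},{"delta_pos": [0,0,-0.002],"roll": 0},{"delta_pos": [0,0,0],"roll": 0},{"delta_pos": [0,0,0],"roll": 0},{"delta_pos": [0,0,0],"roll": 0}])

```text
time_s: 12.75
position: [0.5385, 0.3563, 0.0567]
tool_rot: [[0.998, 0.059, -0.0], [0.059, -0.998, -0.0], [-0.0, 0.0, -1.0]]
ft_force: [0.0, 2.8, -0.8]
grip_width: 0.075
gripper_force: 30.0
```

```bash
python3 - <<'E'
from h import *
im2,m=snap('side','s3.png')
c=im2[80:280,200:440][:,:,::-1]
cv2.imwrite('pics/c3.png',cv2.convertScaleAbs(cv2.resize(c,None,fx=3,fy=3,interpolation=cv2.INTER_CUBIC),alpha=1.8,beta=20))
E
```

```text
(no output)
```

View pics/c3.png

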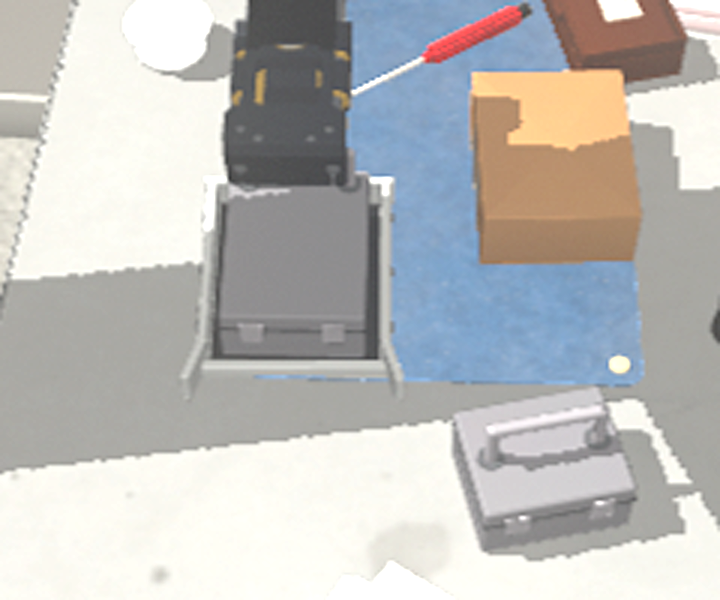

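The case's rear lies just behind the sill and between the walls. I'll lower it the last bit, release, and retreat.

Request:
apply_moves(steps=[{"delta_pos": [0,0,-0.001],"roll": 0},{"delta_pos": [0,0,-0.001],"roll": 0},{"delta_pos": [0,0,0],"roll": 0},{"delta_pos": [0,0,0],"roll": 0},{"delta_pos": [0,0,0],"roll": 0},{"delta_pos": [0,0,0],"roll": 0},{"delta_pos": [0,0,0],"roll": 0},{"delta_pos": [0,0,0],"roll": 0},{"delta_pos": [0,0,0],"roll": 0},{"delta_pos": [0,0,0],"roll": 0}])

```text
time_s: 13.63
position: [0.5387, 0.3564, 0.0552]
tool_rot: [[0.998, 0.059, 0.001], [0.059, -0.998, 0.0], [0.001, -0.0, -1.0]]
ft_force: [-1.8, 1.9, 5.6]
grip_width: 0.075
gripper_force: 30.0
```

Request:
apply_moves(steps=[{"delta_pos": [0,0,0],"roll": 0},{"delta_pos": [0,0,0],"roll": 0},{"delta_pos": [0,0,0],"roll": 0},{"delta_pos": [0,0,0],"roll": 0},{"delta_pos": [0,0,0],"roll": 0},{"delta_pos": [0,0,0],"roll": 0},{"delta_pos": [0,0,0],"roll": 0},{"delta_pos": [0,0,0],"roll": 0},{"delta_pos": [0,0,0],"roll": 0},{"delta_pos": [0,0,0],"roll": 0}], fingers=0)

```text
time_s: 14.47
position: [0.5385, 0.3563, 0.0546]
tool_rot: [[0.998, 0.059, 0.0], [0.059, -0.998, -0.0], [-0.0, 0.0, -1.0]]
ft_force: [0.1, 0.3, -0.5]
grip_width: 0.721
gripper_force: 0.0
```

Request:
apply_moves(steps=[{"delta_pos": [0,0,0.01],"roll": 0},{"delta_pos": [0,0,0.015],"roll": 0},{"delta_pos": [0,0,0.02],"roll": 0},{"delta_pos": [0,0,0.02],"roll": 0},{"delta_pos": [0,0,0.02],"roll": 0},{"delta_pos": [0,0,0.02],"roll": 0},{"delta_pos": [0,0,0.02],"roll": 0},{"delta_pos": [0,0,0.02],"roll": 0},{"delta_pos": [0,0,0],"roll": 0},{"delta_pos": [0,0,0],"roll": 0}])

```text
time_s: 15.3
position: [0.5387, 0.3564, 0.2012]
tool_rot: [[0.998, 0.059, 0.002], [0.059, -0.998, 0.001], [0.002, -0.001, -1.0]]
ft_force: [0.8, -0.1, -0.7]
grip_width: 1.0
gripper_force: 0.0
```

```bash
python3 - <<'E'
from h import *
im2,m=snap('side','s4.png'); im3,_=snap('wrist','w4.png')
a=im2[110:230,240:400][:,:,::-1]
a=cv2.convertScaleAbs(cv2.resize(a,(640,480),interpolation=cv2.INTER_CUBIC),alpha=1.8,beta=20)
cv2.imwrite('pics/c4.png',cv2.resize(np.hstack([a,im3[:,:,::-1]]),(800,300)))
E
```

```text
(no output)
```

View pics/c4.png

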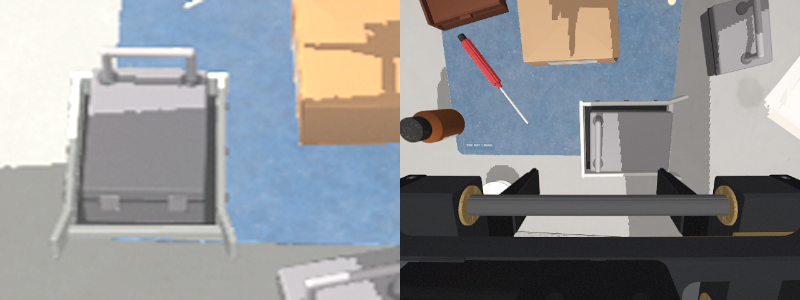

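The case sits in the bay, clear of the gripper. I'll check the rear lid edge, at about (272.8,185.2) and (324,186), against the seated position and height.

```bash
python3 - <<'E'
from h import *
s=manip.camera_model('side')
o=np.array([.547,.234]);x=np.array([-.062,.998]);y=np.array([-.998,-.062])
f=lambda p:(round((p[:2]-o)@x,4),round((p[:2]-o)@y,4))
for z in(.046,.052): print(z,[f(onz(s,q,z)) for q in((272.8,185.2),(324,186))])
print('sill inner/outer top',[f(onz(s,(300,v),.01)) for v in(200.5,204)])
print('lid front mid?',f(onz(s,(298,143),.046)))
E
```

```text
0.046 [(np.float64(0.0144), np.float64(0.0445)), (np.float64(0.014), np.float64(-0.0486))]
0.052 [(np.float64(0.0097), np.float64(0.0438)), (np.float64(0.0093), np.float64(-0.0486))]
sill inner/outer top [(np.float64(0.0073), np.float64(-0.0042)), (np.float64(-0.0008), np.float64(-0.0045))]
lid front mid? (np.float64(0.1172), np.float64(0.0025))
```

```bash
python3 -c "
from bench import manip
print(manip.hand_in())"
```

```text
the job is handed in; nothing more can be done
None
```

I handed the job in: the long case is in the bay, handle end first, with its back edge about 14 mm in from the sill's outer face and roughly centred; the short case looked unmoved, but hand-in returned no verdict.

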